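# Weighed scrap-solder canister off the scale, scale zeroed

## Task

The scrap-solder canister on the bench scale has been weighed: lift it off the pan, keep it upright, and set it down gently in the free space of the black tray beside the scale, standing flat on the tray floor, without shifting the canister already there. Then, with the pan empty, press the scale's large zero key fully down and let it come up again. Leave the small power key and everything else on the bench alone.

Things in the scene. Friction and masses are not known exactly. Their poses are not given: they have to be found in the camera images.
- canister: the canister to move: closed round steel tin with its lid fixed on, standing on the scale's pan, 0.4 to 0.85 kg. Tin 80 mm diameter, 92 mm high, lid bead 85 mm diameter. A stiff arch handle (fixed, does not fold) is riveted to its two sides (95 mm across the rivets) and passes over the lid. Origin: centre of the underside; z up its axis, y along the handle's bar
- canister_grip (a point): middle of the canister's black handle bar: a level round bar 16 mm in diameter and 60 mm long along the canister's y, its axis 130 mm above the canister's underside and 38 mm above the lid; free all round, to be pinched across from above
- neighbour: a second canister of exactly the same make (same sizes, same origin and axes), already weighed and standing in the tray, anywhere along its length; not to be shifted
- tray: black open tray, fixed to the bench, 330 mm long (its x) by 130 mm wide (its y), walls 30 mm high and 5 mm thick, so 320 x 120 mm inside; floor 5 mm thick. Origin: centre of the underside, on the bench; z up. The longer free end beside the neighbour always has room for the canister (at least 115 mm of length)
- scale: pale grey bench scale, fixed, 260 mm deep (its x) by 190 mm wide (its y). Origin: centre of its footprint, on the bench; z up; its front, with keys and display, looks along its -x, roughly towards the robot. The cell housing behind the display is 57 mm high, the key strip along the front edge 42 mm. Which of scale and tray stands on the left and which on the right varies
- pan: the scale's weighing pan; origin 15 mm below the centre of its top face
- pan_top (a point): centre of the top face of the scale's flat rectangular steel pan, 150 (scale x) x 166 mm (scale y), no rim, 72 mm above the bench
- key_zero (a joint): travel of the zero key in m: 0 up, 0.006 fully down. The larger of the scale's two keys: a black round spring key, 28 mm diameter in a 44 mm grey collar, on the front strip at the scale's -y end. It moves straight down, 1.5 N to start and 5 N for the full travel, and springs back
- key_zero_top (a point): centre of the top of the zero key, 56 mm above the bench when up, 10 mm proud of its collar; moves with the key
- key_power (a joint): travel of the power key in m: 0 up, 0.004 fully down; the small black round key, 14 mm diameter in a 30 mm collar, at the +y end of the front strip, 105 mm from the zero key; its top is 54 mm above the bench. Not to be pressed
- flux_bottle: bystander: small amber bottle, 30 mm diameter, 75 mm high, standing between scale and tray; origin at its underside
- wool_pot: bystander: black pot 72 mm diameter, 65 mm high with brass tip-cleaning wool, at the left side; origin at its underside
- wash_bottle: bystander: light blue bottle 64 mm diameter, 185 mm high with a white spout, at the right side; origin at its underside
- screwdriver: bystander: screwdriver with a red handle, lying on the bench between scale and tray, pointing away from the robot
- solder_reel: bystander: reel of solder, 60 mm diameter, 46 mm high, at the right side; origin at its underside
- pliers: bystander: small pliers lying at the left side, 140 mm long; origin under the rivet
Not all that is in view belongs to the job. Leave any green look-alike of the canister alone.

How it is judged (in metres and radians):
On the way, in this order (a step that is already met when the one before it is completed fails the run):
1. the canister stands flat on the tray floor, inside the tray, released (x of canister in the frame of tray between -0.122 and 0.122 m and y of canister in the frame of tray between -0.022 and 0.022 m and z of canister in the frame of tray below 0.008 m and angle between canister's own z axis and vertical below 0.06 rad and contact force between canister and the fingers below 0.1 N), for 0.2 s.
2. the zero key is pressed fully down with the pan empty (value of joint key_zero above 0.005 m and contact force between pan and anything else below 0.1 N), for 0.05 s.
At the end, for the whole second after the job is handed in: The canister stands at rest and upright (within 0.06 rad) on the tray floor, wholly inside the tray; the canister that was there already still stands within 12 mm of its place; the scale's pan is empty and the zero key is up again (within 1 mm) (x of canister in the frame of tray between -0.122 and 0.122 m and y of canister in the frame of tray between -0.022 and 0.022 m and z of canister in the frame of tray below 0.008 m and angle between each of canister, neighbour's own z axis and vertical below 0.06 rad and linear speed of canister below 0.02 m/s and distance of neighbour from where it was at the start of the episode below 0.012 m and contact force between pan and anything else below 0.1 N and value of joint key_zero below 0.001 m); the robot touches nothing.
It fails at once if the canister is tipped by more than 0.5 rad (angle between canister's own z axis and vertical above 0.5 rad).
It fails at once if the canister is dropped or banged down: it falls freely, or comes down onto the tray floor, faster than 0.35 m/s (a fall of more than about 6 mm) (linear speed of canister above 0.35 m/s and (contact force between canister and anything else below 0.1 N or z of canister in the frame of tray below 0.012 m)).
It fails at once if the canister already in the tray is shifted by more than 12 mm (distance of neighbour from where it was at the start of the episode above 0.012 m).
It fails at once if the zero key is pressed fully down while the pan is loaded, or the power key is pressed ((value of joint key_zero above 0.005 m and contact force between pan and anything else above 0.5 N) or value of joint key_power above 0.002 m).
It fails at once if a bystander is moved by more than 30 mm (distance of any of flux_bottle, wool_pot, wash_bottle, screwdriver, solder_reel, pliers from where it was at the start of the episode above 0.03 m).
It also fails if it takes over 51 s, if anything falls off the work surface, if the arm or the gripper's body presses on something with over 40 N, if the wrist force passes 120 N, or if a joint passes its speed limit or range.

## Robot

A 6-joint arm with a two-finger parallel gripper is mounted at the origin on the work surface. World frame = base frame: x ahead of the robot, y to its left, z up, the work surface at z = 0. Lengths are in mm, angles in rad, forces in N, time in s.
With the tool pointing down it reaches from about 350 to 975 mm from the base axis. Payload 17.4 kg.
Tool frame: the origin (TCP) lies at the very end of the fingers, on their centre line; the grasp point (between the pads) lies 19 mm behind it; z points along the fingers, y is the direction in which the jaws open and shut (so a half turn about z gives the same grasp; the last joint's range is limited). The gripper opens to 85 mm and grips with 20 to 120 N. Pads are 22 mm wide; open, the fingers measure 114 mm over their backs; the gripper's body (76 mm by 85 mm) begins 54 mm behind the grasp point. The pads swing forward as they close: fully open they stand 13 mm farther back than shut.
Start: joints at [1.109, 0.116, 1.442, -0, 1.584, -0.038], TCP at [277.587, 615.287, 231.303] pointing down, gripper open.
Joint ranges: [-2.83, 2.83], [-0.83, 2.19], [0.07, 2.5], [-1.14, 4.28], [0.01, 3], [-2.97, 2.97]. Speed limits (rad/s): [1.89, 1.89, 2.22, 3.14, 3.14, 3.14].

## Interface

Orientations are given as a unit quaternion [x, y, z, w].
In Python, from plant import manip, vision gives the robot as it stands. The module is installed in compiled form; this text tells all that it offers.
- The arm moves only by the tool drive_tool, never from a script. Its argument "steps" is text: rows parted by semicolons, each of 5 numbers parted by spaces: the shift along the tool's x, y, z in mm, then the turn about the tool's z in degrees, then the opening, from 0 (shut) to 1 (fully open). In form: x y z turn gripper; .... A call has 1 to 12 rows; each row is the pose to reach, as a shift and turn from the pose commanded when the call began, along the tool's axes at that moment; what a row does not reach only later rows make up. A row lasts 1/8 s, in which the tool goes at most 62.5 mm and 10.7 degrees, less where a joint would pass 70% of its speed; a pose out of reach is approached as far as the arm can. A call with a gripper value outside its range is refused whole. The fingers move at their own pace and stop on an object; "squeeze" is the grip in N (left out, the last holds). Time passes only in rows, so rows that repeat a pose let the fingers close. It gives the time, the measured TCP pose, the force and the opening at its end, in the units of the state.
- manip.read_state(): the state, without advancing time (a new reading comes with each control period).
- vision.get_image(name): name is "side" or "top"; returns the picture (384x512x3 uint8, red, green, blue); there is no depth.
- vision.get_calibration(name): a dict with "intrinsics" (3x3 intrinsics, pixels), "D" ([k1, k2, p1, p2, k3] as OpenCV has them; the pictures are not rectified), "eye" and "rotation" of the camera in the world. Camera axes: x right, y down, z forward; pixel columns grow to the right and rows downward; lengths in mm; the calibration is good to about 2 mm. A picture is of the moment at which its call begins. get_calibration takes no time and is no camera call.
- manip.hand_in(): hands the job in, once; it reports no verdict.
The state is a dict: "time": time; "joint_positions": joint angles; "qd": joint speeds; "joint_torque": joint torques, N m; "tcp_pos": TCP position; "ee_rot": TCP orientation; "ft_force": force on the tool from outside, world axes, zero at the start; "wrist_torque": the same for the moment, N m; "width": finger opening in mm.
Only numpy, scipy, OpenCV 4.12 (cv2) and the standard library are available. Lean on these libraries where they do the work, as an engineer would, in place of code of your own. Each camera call takes 0.05 s, during which the arm holds its last target. There are 200 camera calls.

## Working session

There is one attempt and no reset: what is moved stays moved. The work goes in short steps, Python scripts to look and compute and a tool call to move; the robot and the scene stay as the last step left them, time stands still between calls to the robot, and variables do not carry over. Pictures are saved under pics/ and viewed, about 8 in all and at most 12, crops included, and the job is handed in when it is done.

Besides the shell and the picture viewer there is one more tool, called after "Request:" as name(argument=value, ...) on one line, values as JSON. drive_tool: Moves the arm, as the interface text tells. Its arguments: {"type":"object","properties":{"steps":{"type":"string"},"squeeze":{"type":"number"}},"required":["steps"]}

```bash
mkdir -p pics; cat > h.py <<'E'
import numpy as np, cv2
from plant import manip, vision
def ray(n,u,v):
    c=vision.get_calibration(n);K=np.array(c["intrinsics"],float);D=np.array(c["D"],float)
    p=cv2.undistortPoints(np.array([[[u,v]]],float),K,D)[0,0]
    d=np.array(c["rotation"])@np.array([p[0],p[1],1]);return np.array(c["eye"],float),d/np.linalg.norm(d)
def onz(n,u,v,z):
    e,d=ray(n,u,v);return e+d*(z-e[2])/d[2]
def tri(n1,p1,n2,p2):
    a,b=ray(n1,*p1);c,d=ray(n2,*p2)
    s=np.linalg.lstsq(np.stack([b,-d],1),c-a,rcond=None)[0]
    x,y=a+s[0]*b,c+s[1]*d;return (x+y)/2,np.linalg.norm(x-y)
def proj(n,P):
    c=vision.get_calibration(n);R=np.array(c["rotation"],float);e=np.array(c["eye"],float)
    q=(np.atleast_2d(P)-e)@R
    return cv2.projectPoints(q,np.zeros(3),np.zeros(3),np.array(c["intrinsics"],float),np.array(c["D"],float))[0][:,0]
def snap(n,f):
    im=vision.get_image(n);cv2.imwrite(f"pics/{f}.png",im[:,:,::-1]);return im
E
python3 - <<'E'
from h import *
a=snap("top","t0");b=snap("side","s0")
for n in("top","side"):
    c=vision.get_calibration(n);print(n,c["eye"],np.array(c["rotation"]).round(3).tolist())
s=manip.read_state();print(s["tcp_pos"],s["ee_rot"],s["width"],s["ft_force"])
from scipy.spatial.transform import Rotation as R
print(R.from_quat(s["ee_rot"]).as_matrix().round(3))
E
```

```text
top [ 184.4550471   -16.75195015 1261.29080564] [-0.694, 0.71, -0.083, 0.085]
side [  77.49448994  922.12652346 1075.53293408] [-0.175, 0.902, -0.389, 0.069]
[277.52844459 615.11691819 230.59981222] [ 2.10326238e-01  9.77631100e-01 -5.38220978e-04 -1.25296265e-04] 85.57458365525906 [0.16899503 0.10191284 0.27868664]
[[-0.912  0.411 -0.   ]
 [ 0.411  0.912 -0.001]
 [ 0.    -0.001 -1.   ]]
```

View pics/t0.png

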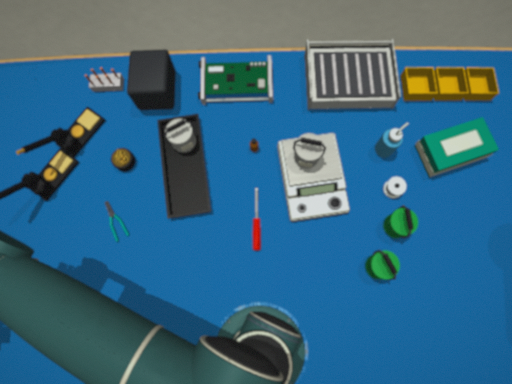

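View pics/s0.png

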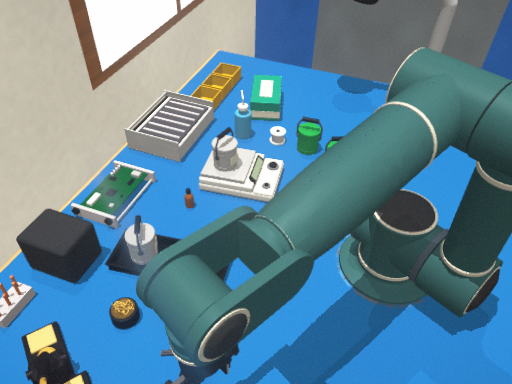

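```bash
sed -i 's/np.array(c\["rotation"\])@/rot(c)@/; s/R=np.array(c\["rotation"\],float)/R=rot(c)/; 2a from scipy.spatial.transform import Rotation as Ro\ndef rot(c): return Ro.from_quat(c["rotation"]).as_matrix()' h.py
python3 - <<'E'
from h import *
a=cv2.imread("pics/t0.png");b=cv2.imread("pics/s0.png")
A=cv2.resize(a[105:225,150:360],None,fx=3.8,fy=3.8,interpolation=cv2.INTER_CUBIC)[:,:798]
cv2.imwrite("pics/c0.png",A)
B=cv2.resize(b[120:280,105:305],None,fx=3.7,fy=3.7,interpolation=cv2.INTER_CUBIC)
cv2.imwrite("pics/c1.png",B)
print(onz("top",310,152,150),onz("side",225,150,150),onz("top",334,203,56),onz("top",180,135,110))
E
```

```text
[ 573.66795469 -162.64577321  150.        ] [ 576.42758337 -140.47635104  150.        ] [ 438.32893328 -240.98457932   56.        ] [653.1911729  231.72211031 110.        ]
```

View pics/c0.png

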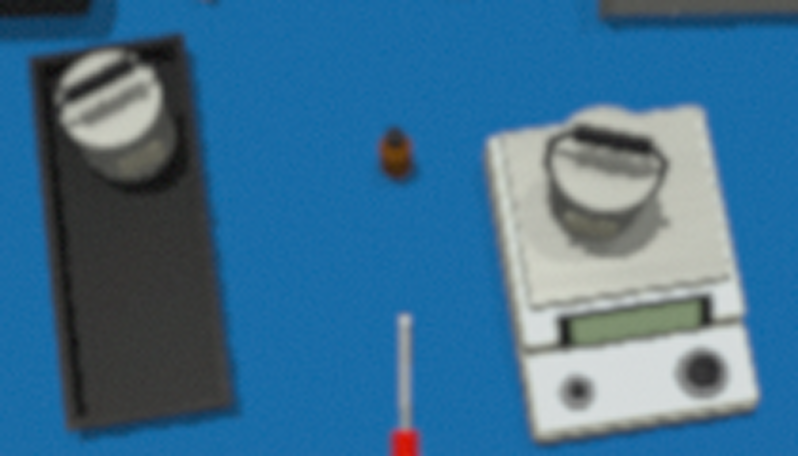

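View pics/c1.png

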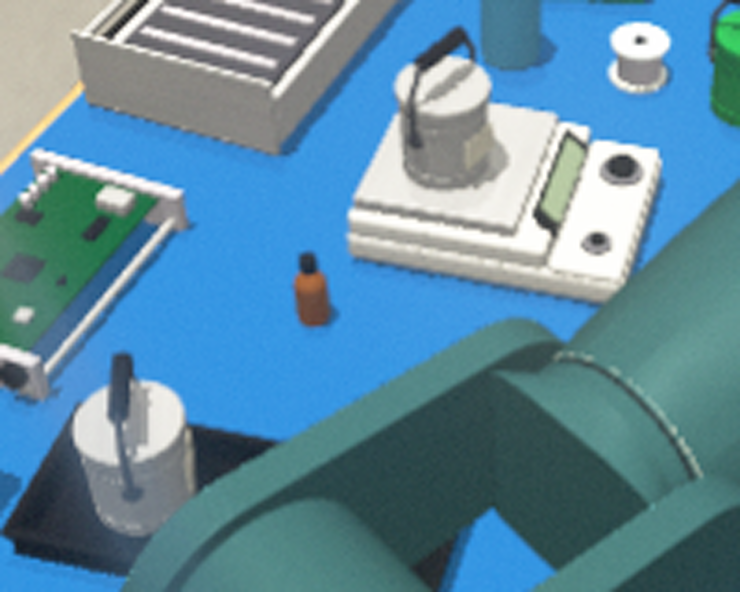

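```bash
python3 - <<'E'
from h import *
t=lambda x,y:(x/3.8+150,y/3.8+105); s=lambda x,y:(x/3.7+105,y/3.7+120)
P=[onz("top",*t(*p),205) for p in((575,133),(652,146))];Q=[onz("side",*s(*p),205) for p in((420,63),(466,35))]
for p in(P,Q):print("bar",p[0].round(),p[1].round(),((p[0]+p[1])/2).round(1),np.degrees(np.arctan2(*(p[1]-p[0])[1::-1])), np.linalg.norm(p[1]-p[0]))
print(tri("top",t(613,139),"side",s(443,48)))
for z,ps in((30,((32,60),(183,38),(233,405),(73,428))),(56,((702,370),(577,390))),(202,((70,97),(133,66)))):
  for p in ps:print(z,p,onz("top",*t(*p),z).round(1))
print("keys side",onz("side",*s(623,165),56).round(1),onz("side",*s(597,240),54).round(1))
print("nb side",onz("side",*s(122,382),202).round(1))
print(proj("top",[[600,-170,72]]))
E
```

```text
bar [ 591. -133.  205.] [ 579. -189.  205.] [ 585.  -161.1  205. ] -101.43358919519034 57.8592516524847
bar [ 593. -130.  205.] [ 573. -183.  205.] [ 582.7 -156.5  205. ] -111.01030025472899 56.54263866106349
(array([ 585.7718464 , -161.2525409 ,  202.12884201]), np.float64(1.3155487694140673))
30 (32, 60) [739.1 323.8  30. ]
30 (183, 38) [756.  189.8  30. ]
30 (233, 405) [425.  142.4  30. ]
30 (73, 428) [408.5 275.5  30. ]
56 (702, 370) [ 440.3 -243.4   56. ]
56 (577, 390) [ 426.1 -140.5   56. ]
202 (70, 97) [630.5 245.8 202. ]
202 (133, 66) [654.3 198.6 202. ]
keys side [ 438.2 -238.3   56. ] [ 425.5 -133.1   54. ]
nb side [631.9 284.4 202. ]
[[309.10359389 152.31450968]]
```

Top view: the wanted canister is the grey one on the pan (310,150). Things it could be taken for are the grey neighbour in the tray (180,133) and the green look-alikes (402,222) and (383,265). The crop confirms the black bar on the pan canister from (301,140) to (322,143). The large zero key is at (335,202) and the small power key at (302,208).

Request:
drive_tool(steps="-599 -580 -60 81 1;-599 -580 -60 81 1;-599 -580 -60 81 1;-599 -580 -60 81 1;-599 -580 -60 81 1;-599 -580 -60 81 1;-599 -580 -60 81 1;-599 -580 -60 81 1;-599 -580 -60 81 1;-599 -580 -60 81 1;-599 -580 -60 81 1;-599 -580 -60 81 1")

```text
time: 1.6
tcp_pos: [553.8, -82.2, 285.1]
ee_rot: [0.795, 0.607, 0.0, -0.0]
ft_force: [0.7, 0.7, -0.0]
width: 85.5
```

```bash
cat > m.py <<'E'
from h import *
import sys
def mv(x,y,z,yaw):  # world target of TCP and of tool-y angle (deg) -> tool shift
    s=manip.read_state();R=Ro.from_quat(s["ee_rot"]).as_matrix();p=np.array(s["tcp_pos"])
    a=np.degrees(np.arctan2(R[1,1],R[0,1]));print("t",s["time"],"tcp",p.round(1),"yawY",a.round(1),"w",s["width"],"F",np.round(s["ft_force"],1),"q",np.round(s["joint_positions"],2))
    print("shift",(R.T@(np.array([x,y,z])-p)).round(1),"turn",round((a-yaw+90)%180-90,1))
if __name__=="__main__": mv(*map(float,sys.argv[1:]))
E
python3 m.py 585 -160 270 -15
python3 - <<'E'
from h import *
t=lambda x,y:(x/3.8+150,y/3.8+105); s=lambda x,y:(x/3.7+105,y/3.7+120)
c=np.array([582,233.]);u=np.array([np.cos(np.radians(8.2)),np.sin(np.radians(8.2))])
for P in(onz("top",*t(101,82),137),onz("side",*s(121,386),137)):print(P,(P[:2]-c)@u,(P[:2]-c)@[-u[1],u[0]])
E
```

```text
t 1.6 tcp [553.8 -82.2 285.1] yawY -15.3 w 85.52156067093766 F [ 0.7  0.7 -0. ] q [-0.19 -0.14  1.61  0.    1.67  0.07]
shift [-66.8  50.7  15.1] turn -0.3
[670.01959853 237.28140815 137.        ] 87.7303591606634 -8.316505466102852
[671.64326621 240.71457744 137.        ] 89.82709610560744 -5.150018089461714
```

Request:
drive_tool(steps="-67 51 25 0 1;-67 51 25 0 1;-67 51 25 0 1;-67 51 25 0 1")

```text
time: 2.1
tcp_pos: [584.9, -157.2, 260.6]
ee_rot: [0.795, 0.607, 0.0, 0.0]
ft_force: [-0.0, -0.4, 0.8]
width: 85.7
```

```bash
python3 m.py 585 -160 183 -15; python3 - <<'E'
from h import *
a=snap("top","t1");b=snap("side","s1")
A=cv2.resize(a[90:230,260:390],None,fx=3,fy=3,interpolation=2);B=cv2.resize(b[90:230,170:300],None,fx=3,fy=3,interpolation=2)
cv2.imwrite("pics/c2.png",np.hstack([A,B])[:,:,::-1])
E
```

```text
t 2.1 tcp [ 584.9 -157.2  260.6] yawY -15.2 w 85.72610506296274 F [-0.  -0.4  0.8] q [-0.3  -0.04  1.56  0.    1.63 -0.04]
shift [-2.7  0.8 77.6] turn -0.2
```

View pics/c2.png

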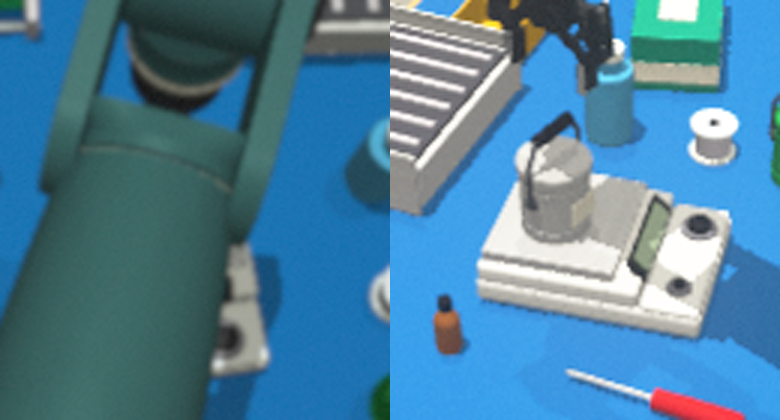

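Side view: the fingertips straddle the handle bar, with their midpoint at (226,114) over the bar at (225,133). Next I descend and grip.

Request:
drive_tool(steps="-3 1 35 0 1;-3 1 60 0 1;-3 1 70 0 1;-3 1 77 0 1;-3 1 77 0 1;-3 1 77 0 1", squeeze=60)

```text
time: 2.95
tcp_pos: [585.5, -161.3, 184.1]
ee_rot: [0.795, 0.607, 0.0, 0.0]
ft_force: [-0.3, 0.1, -0.3]
width: 85.1
```

Request:
drive_tool(steps="0 0 0 0 0.4;0 0 0 0 0;0 0 0 0 0;0 0 0 0 0;0 0 0 0 0;0 0 0 0 0;0 0 0 0 0;0 0 0 0 0")

```text
time: 3.95
tcp_pos: [585.3, -161.3, 183.3]
ee_rot: [0.795, 0.607, 0.0, 0.0]
ft_force: [2.2, -1.8, 1.5]
width: 13.8
```

```bash
python3 m.py 585 -160 183 -15; python3 - <<'E'
from h import *
b=snap("side","s2")
cv2.imwrite("pics/c3.png",cv2.resize(b[90:210,170:300],None,fx=4,fy=4,interpolation=2)[:,:,::-1])
E
```

```text
t 3.95 tcp [ 585.3 -161.3  183.3] yawY -15.3 w 13.781195809424759 F [ 2.2 -1.8  1.5] q [-0.31 -0.01  1.65 -0.    1.5  -0.04]
shift [ 1.2 -0.6  0.3] turn -0.3
```

View pics/c3.png

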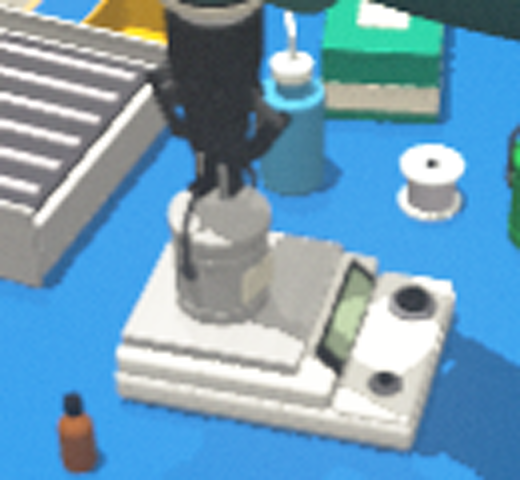

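The fingers stopped on the bar at a 13.8 mm opening. Next is a test lift.

Request:
drive_tool(steps="0 0 0 0 0;0 0 -3 0 0;0 0 -8 0 0;0 0 -14 0 0;0 0 -20 0 0;0 0 -20 0 0;0 0 -20 0 0", squeeze=90)

```text
time: 4.88
tcp_pos: [585.1, -161.3, 203.0]
ee_rot: [0.795, 0.607, -0.0, -0.0]
ft_force: [-1.1, 0.2, -3.8]
width: 13.3
```

```bash
python3 m.py 525 225 250 8; python3 - <<'E'
from h import *
b=snap("side","s3")
cv2.imwrite("pics/c4.png",cv2.resize(b[90:210,170:300],None,fx=4,fy=4,interpolation=2)[:,:,::-1])
E
```

```text
t 4.875 tcp [ 585.1 -161.3  203. ] yawY -15.3 w 13.348032263061082 F [-1.1  0.2 -3.8] q [-0.31 -0.02  1.63 -0.    1.53 -0.04]
shift [ 356.8 -159.8  -47. ] turn -23.3
```

View pics/c4.png

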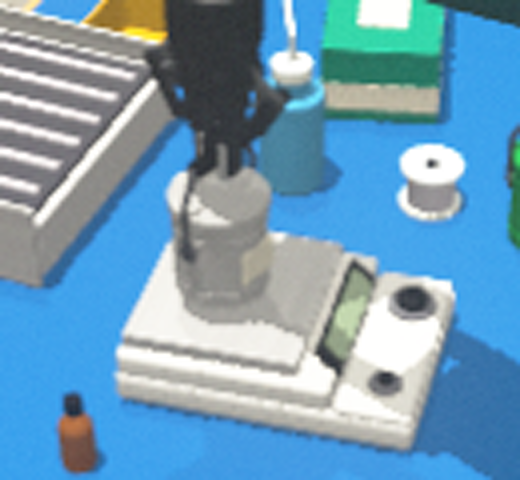

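Lifted cleanly: the canister is about 20 mm off the pan, upright, with about 5 N of load. Next I raise it and carry it over to the tray.

Request:
drive_tool(steps="0 0 -15 0 0;0 0 -40 0 0;0 0 -65 0 0;20 -9 -70 -2 0;55 -24 -70 -4 0;95 -42 -70 -7 0;135 -60 -70 -9 0;175 -78 -70 -12 0;215 -96 -70 -14 0;255 -114 -70 -17 0;295 -132 -70 -20 0;325 -146 -70 -22 0")

```text
time: 6.42
tcp_pos: [528.9, 192.9, 273.3]
ee_rot: [0.663, 0.748, 0.0, -0.0]
ft_force: [0.9, -1.1, -4.2]
width: 13.0
```

```bash
python3 m.py 525 226 265 8
```

```text
t 6.425 tcp [528.9 192.9 273.3] yawY 6.9 w 12.988274509156529 F [ 0.9 -1.1 -4.2] q [ 0.3  -0.14  1.62  0.    1.65  0.18]
shift [33.3  0.1  8.3] turn -1.1
```

Request:
drive_tool(steps="15 0 8 -1 0;30 0 25 -1 0;33 0 55 -1 0;33 0 85 -1 0;33 0 110 -1 0;33 0 118 -1 0;33 0 118 -1 0")

```text
time: 7.3
tcp_pos: [526.1, 223.2, 154.8]
ee_rot: [0.658, 0.753, -0.0, -0.0]
ft_force: [1.1, -0.6, -4.2]
width: 13.2
```

```bash
python3 m.py 525 226 116 8; python3 - <<'E'
from h import *
a=snap("top","t5");b=snap("side","s5")
A=cv2.resize(a[95:235,130:255],None,fx=3,fy=3,interpolation=2);B=cv2.resize(b[160:300,90:220],None,fx=3,fy=3,interpolation=2)
cv2.imwrite("pics/c5.png",np.hstack([A,B])[:,:,::-1])
E
```

```text
t 7.3 tcp [526.1 223.2 154.8] yawY 7.7 w 13.21604206724651 F [ 1.1 -0.6 -4.2] q [ 0.36 -0.08  1.76 -0.    1.46  0.22]
shift [ 2.9 -0.6 38.8] turn -0.3
```

View pics/c5.png

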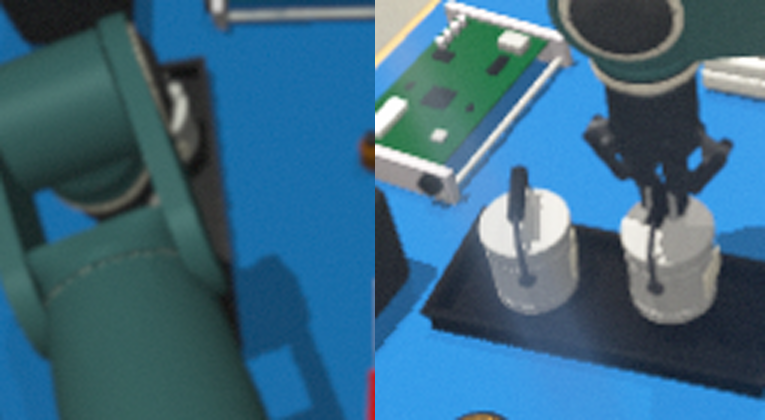

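Side view: the canister hangs upright over the free end, with its base at about (222,265) and roughly 45 px between it and the neighbour. Next I lower it slowly.

Request:
drive_tool(steps="3 0 8 0 0;3 0 18 0 0;3 0 26 0 0;3 0 30 0 0;3 0 33 0 0;3 0 35 0 0;3 0 36 0 0;3 0 36 0 0")

```text
time: 8.4
tcp_pos: [525.8, 226.5, 119.2]
ee_rot: [0.658, 0.753, 0.0, 0.0]
ft_force: [0.0, 0.2, -4.3]
width: 13.2
```

Request:
drive_tool(steps="0 0 0.7 0 0;0 0 1.4 0 0;0 0 2 0 0;0 0 2 0 0")

```text
time: 8.9
tcp_pos: [525.7, 226.5, 117.1]
ee_rot: [0.658, 0.753, -0.0, -0.0]
ft_force: [0.9, 0.1, -3.9]
width: 13.4
```

Request:
drive_tool(steps="0 0 0.5 0 0;0 0 1 0 0;0 0 1.5 0 0;0 0 1.5 0 0")

```text
time: 9.4
tcp_pos: [526.2, 226.6, 116.3]
ee_rot: [0.658, 0.753, 0.001, 0.0]
ft_force: [2.1, -0.5, 5.3]
width: 13.5
```

Touchdown: the force went from -4 N to +5 N at the expected height. Now I release and retreat.

Request:
drive_tool(steps="0 0 0 0 0.2;0 0 0 0 0.5;0 0 0 0 1;0 0 0 0 1;0 0 0 0 1;0 0 0 0 1;0 0 -10 0 1;0 0 -30 0 1;0 0 -70 0 1;0 0 -120 0 1;0 0 -140 0 1;0 0 -140 0 1")

```text
time: 10.9
tcp_pos: [526.1, 226.6, 257.7]
ee_rot: [0.658, 0.753, 0.001, 0.001]
ft_force: [-0.5, 0.4, -0.2]
width: 85.6
```

```bash
python3 m.py 439 -241 260 -29;  python3 - <<'E'
from h import *
b=snap("side","s6")
cv2.imwrite("pics/c6.png",cv2.resize(b[170:300,90:260],None,fx=4,fy=4,interpolation=2)[:,:,::-1])
E
```

```text
t 10.9 tcp [526.1 226.6 257.7] yawY 7.7 w 85.56806829225816 F [-0.5  0.4 -0.2] q [ 0.36 -0.11  1.63 -0.    1.62  0.23]
shift [-451.7 -149.1   -3. ] turn 36.7
```

View pics/c6.png

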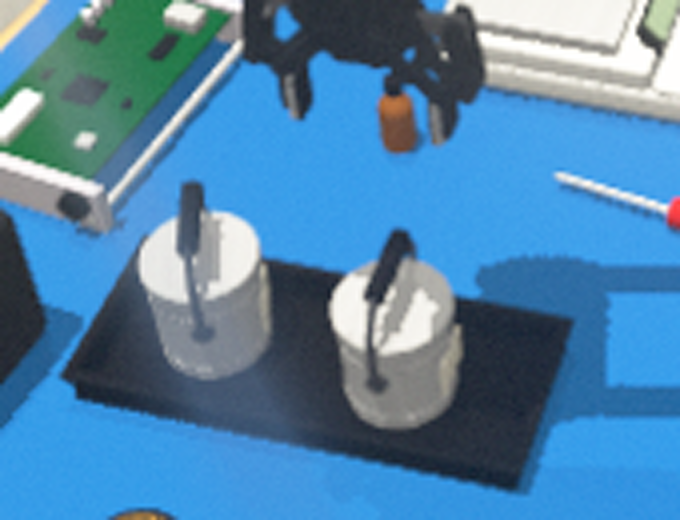

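The canister stands upright in the tray (side px about (190,257)), clear of the walls and of the neighbour. Next I move over to the zero key with the fingers shut.

Request:
drive_tool(steps="-452 -149 0 37 0;-452 -149 0 37 0;-452 -149 0 37 0;-452 -149 0 37 0;-452 -149 0 37 0;-452 -149 0 37 0;-452 -149 0 37 0;-452 -149 0 37 0;-452 -149 0 37 0;-452 -149 100 37 0;-452 -149 150 37 0;-452 -149 150 37 0")

```text
time: 12.45
tcp_pos: [437.1, -239.5, 100.6]
ee_rot: [0.863, 0.506, -0.001, -0.003]
ft_force: [0.2, -0.9, -0.1]
width: -0.1
```

```bash
python3 m.py 439.5 -242 62 -29;  python3 - <<'E'
from h import *
a=snap("top","t7");b=snap("side","s7")
f=lambda x,y:(x/4+90,y/4+170)
for p in((70,372),(522,476),(570,318),(137,250)):print("tray",onz("side",*f(*p),30).round(1))
print("bar",onz("side",*f(389,266),137).round(1))
A=cv2.resize(a[100:230,150:260],None,fx=3,fy=3,interpolation=2);B=cv2.resize(b[100:230,180:330],None,fx=3,fy=3,interpolation=2)
cv2.imwrite("pics/c7.png",np.hstack([A,B])[:,:,::-1])
E
```

```text
t 12.45 tcp [ 437.1 -239.5  100.6] yawY -29.2 w -0.06972127325782457 F [ 0.2 -0.9 -0.1] q [-0.55 -0.21  1.97  0.    1.39 -0.04]
shift [-1.   3.6 38.6] turn -0.2
tray [738.4 322.6  30. ]
tray [404.8 282.7  30. ]
tray [428.9 144.3  30. ]
tray [758.8 207.   30. ]
bar [524.4 228.8 137. ]
```

View pics/c7.png

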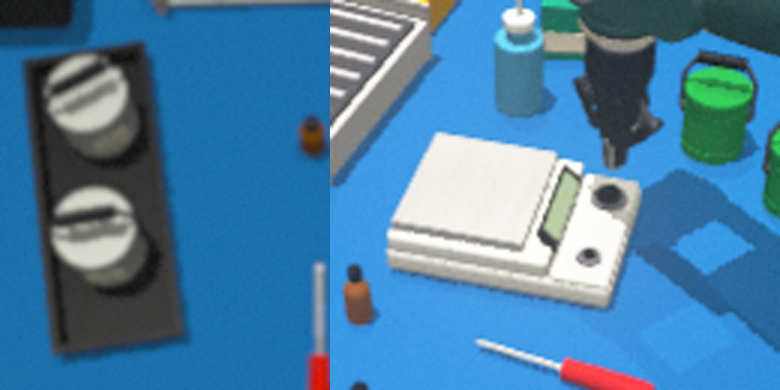

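Top view: both canisters stand apart in the tray, well inside its walls. Side view: the pan is empty and the shut fingertips are right over the zero key at about (273,166). Next is the press.

Request:
drive_tool(steps="-1 3 20 0 0;-1 3 36 0 0;-1 3 40 0 0;-1 3 43 0 0;-1 3 46 0 0;-1 3 48 0 0;-1 3 48 0 0")

```text
time: 13.42
tcp_pos: [440.9, -243.8, 57.7]
ee_rot: [0.863, 0.505, 0.0, 0.0]
ft_force: [0.2, 0.7, -0.4]
width: 0.0
```

Request:
drive_tool(steps="1 -1 2 0 0;1 -1 4 0 0;1 -1 5 0 0;1 -1 6 0 0;1 -1 7 0 0;1 -1 7 0 0")

```text
time: 14.18
tcp_pos: [440.6, -242.5, 50.7]
ee_rot: [0.863, 0.505, 0.0, 0.0]
ft_force: [0.6, 1.4, 4.3]
width: 0.2
```

Request:
drive_tool(steps="0 0 0.7 0 0;0 0 1.4 0 0;0 0 1.4 0 0;0 0 1.4 0 0")

```text
time: 14.68
tcp_pos: [440.7, -242.5, 49.9]
ee_rot: [0.863, 0.505, 0.0, 0.0]
ft_force: [-2.7, 3.3, 11.4]
width: 0.0
```

The force jumped to 11.4 N at z = 49.9, so the key is at its stop. Now I retreat.

Request:
drive_tool(steps="0 0 0 0 0;0 0 -5 0 0;0 0 -20 0 0;0 0 -60 0 0;0 0 -110 0 0;0 0 -150 0 0;0 0 -150 0 0;0 0 -150 0 0")

```text
time: 15.68
tcp_pos: [440.2, -242.3, 198.8]
ee_rot: [0.863, 0.505, -0.0, -0.0]
ft_force: [1.0, -0.1, -0.3]
width: -0.2
```

```bash
python3 - <<'E'
from h import *
a=snap("top","t8");b=snap("side","s8")
A=cv2.resize(a[100:230,150:260],None,fx=3,fy=3,interpolation=2);B=cv2.resize(b[100:230,180:330],None,fx=3,fy=3,interpolation=2)
cv2.imwrite("pics/c8.png",np.hstack([A,B])[:,:,::-1])
for n,i,o in(("top",a,"t7"),("side",b,"s7")):
  d=cv2.absdiff(i[:,:,::-1],cv2.imread(f"pics/{o}.png")).max(2)
  print(n,(d[100:230,150:260] if n=="top" else d[170:300,90:200]).max())
s=manip.read_state();print(s["tcp_pos"],s["ft_force"],s["time"])
E
```

```text
top 18
side 14
[ 440.11524387 -242.20556953  198.0138351 ] [-0.3232136   0.27923273  0.86428042] 15.775
```

View pics/c8.png

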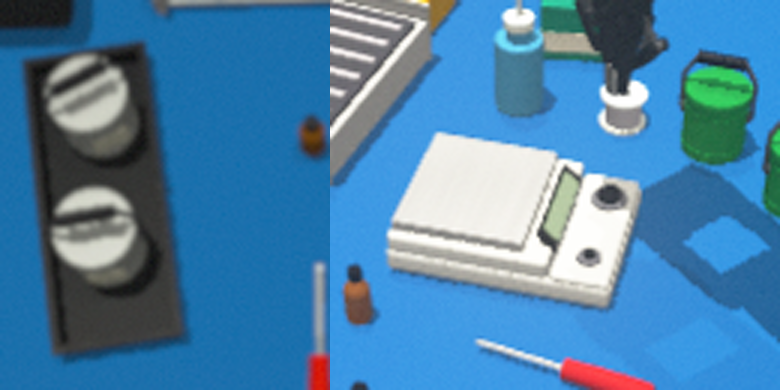

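The key is up, the pan is empty, both canisters are standing and the arm is clear.

```bash
python3 -c "
from plant import manip;print(manip.hand_in())"
```

```text
the job is handed in; nothing more can be done
None
```

The canister is off the scale and standing upright in the free end of the tray. I then pressed the zero key with the pan empty and handed the job in at about 16 s; hand-in reported no verdict.

- **Placing:** touchdown came at tool height 116.3 mm, as expected. The wrist force went from about -4 N to +5 N, and I released after that.
- **Zero key:** I pressed until the force jumped to 11.4 N at tool height 49.9 mm, which is 6.1 mm below the key's resting top. Key travel was judged from force and height, not read directly.
- **Final pictures:** they show the pan empty, the key back up, the arm clear and the canisters and bystanders in view undisturbed. Pictures before and after the press show no change around the tray.
- **Small disagreements:**
  - The grip opening read about 13.5 mm on the 16 mm handle bar; there was no slip.
  - The two cameras differed by about 5 mm on handle and key positions, within tolerance.

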